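# Count the steel nuts into the trough of a counting tray and shut its cover

## Task

With the closed fingers, sweep the three steel nuts across the dark blue counting tray into its trough, leaving the two brass nuts on the platform, then push the open trough cover over until it is fully shut. Only sweep the nuts: do not pinch, press down on or pick up any of them, and leave the other things on the bench as they are.

Things in the scene. Friction and masses are not known exactly. Their poses are not given: they have to be found in the camera images.
- tray: dark blue plastic parts-counting tray, 258 mm (its x) by 238 mm (its y) by 34 mm high; it does not slide. Origin: centre of its underside on the bench; z up. A flat platform, and along the +y side a sunk trough lined with black rubber. Rims 4 mm thick rise to 34 mm at both x ends and the -y side; on the -y side, x = +51 to +125 mm is a spout jutting 35 mm, sill 4 mm above the platform
- platform (a point): middle of the platform's upper face, 24 mm above the bench, at the tray's x = 0, y = -22 mm; axes as the tray's. The platform runs from tray y = -115 to +71 mm and x = -125 to +125 mm. Between platform and trough is a plain edge without a rim: a nut whose centre is pushed well past y = +71 mm drops in
- trough_floor (a point): centre of the trough's floor, 5 mm above the bench, at tray y = +93 mm; the trough is 44 mm wide (tray y = +71 to +115 mm) and 250 mm long; axes as the tray's
- cover (a joint): hinge of the trough's cover, rad: 0 = shut, level over the trough; 1.57 = upright; at the start it stands open at 1.6 to 2.0 (leaning outward, away from the platform), stop at 2.05. It stays where it is left (about 0.5 N at its edge moves it) and does not fall shut by itself
- hinge_line (a point): middle of the cover's hinge line, over the tray's outer +y wall (tray y = +116.5 mm), 34 mm above the bench; the hinge line runs along the tray's x
- cover_edge (a point): middle of the cover's free edge, 52 mm from the hinge line. The cover is an aluminium plate 246 mm long (along tray x), 52 mm wide, 3 mm thick, with a 5 mm thumb lug at mid-edge on its outer face; shut, its upper face is 34 mm above the bench and its edge overhangs the platform by 6 mm; open, its edge stands up to 86 mm above the bench
- steel_nut_a: M12 hexagon nut, bright grey zinc-plated steel (one of three alike, all to go in the trough), 19 mm across flats, 22 mm across corners, 10 mm thick, 12 to 25 g, lying flat and loose on the platform; origin at its centre, z along its bore
- steel_nut_b: M12 hexagon nut, bright grey zinc-plated steel (one of three alike, all to go in the trough), 19 mm across flats, 22 mm across corners, 10 mm thick, 12 to 25 g, lying flat and loose on the platform; origin at its centre, z along its bore
- steel_nut_c: M12 hexagon nut, bright grey zinc-plated steel (one of three alike, all to go in the trough), 19 mm across flats, 22 mm across corners, 10 mm thick, 12 to 25 g, lying flat and loose on the platform; origin at its centre, z along its bore
- brass_nut_a: M12 hexagon nut, yellow brass (one of two alike, to be left on the platform), 19 mm across flats, 22 mm across corners, 10 mm thick, 12 to 25 g, lying flat and loose on the platform; origin at its centre, z along its bore
- brass_nut_b: M12 hexagon nut, yellow brass (one of two alike, to be left on the platform), 19 mm across flats, 22 mm across corners, 10 mm thick, 12 to 25 g, lying flat and loose on the platform; origin at its centre, z along its bore
- battery_black: black motorcycle battery, 74 x 117 x 104 mm, bystander on the right; origin at the centre of its underside
- pliers: red-handled pliers lying flat, 50 x 173 x 11 mm, bystander on the left; origin at the centre of its underside
- spanner_10: combination spanner lying flat, 22 x 124 x 6 mm, bystander on the right; origin at the centre of its underside
- syringe: white plastic syringe lying flat, 26 x 124 x 17 mm, bystander on the right; origin at the centre of its underside

How it is judged:
By the outcome, as a careful person would: the job done as asked, in the order asked, and still so for the second after the job is handed in, with the robot touching nothing.
It also fails if it takes over 58 s, if anything falls off the work surface, if the arm or the gripper's body presses on something with over 40 N, if the wrist force passes 120 N, or if a joint passes its speed limit or range.

## Robot

A 6-joint arm with a two-finger parallel gripper is mounted at the origin on a cart in front of the work surface, level with it; the furniture and walls round the work are solid. World frame = base frame: x ahead of the robot, y to its left, z up, the work surface at z = 0. Lengths are in mm, angles in rad, forces in N, time in s.
With the tool pointing down it reaches from about 300 to 775 mm from the base axis. Payload 14.6 kg.
Tool frame: the origin (TCP) lies between the finger pads; the fingertips stand 25 mm ahead of it and the grasp point (between the pads) lies 6 mm ahead of it; z points along the fingers, y is the line along which they close (so a half turn about z gives the same grasp; the last joint's range is limited). The gripper opens to 94 mm and grips with 3 to 60 N. Pads are 16 mm wide; open, the fingers measure 119 mm over their backs; the gripper's body (75 mm by 177 mm) begins 78 mm behind the grasp point.
Start: joints at [-1.219, 0.3, 1.521, -0, 1.321, -0.067], TCP at [223.658, -502.461, 230.446] pointing down, gripper open.
Joint ranges: [-3.03, 3.03], [-0.79, 2.21], [0.23, 2.52], [-1.04, 4.18], [0, 3.07], [-2.55, 2.55]. Speed limits (rad/s): [2.22, 2.22, 2.57, 3.14, 3.14, 3.14].

## Interface

Orientations are given as [roll, pitch, yaw] about the fixed x, y, z axes, in that order (R = Rz(yaw) Ry(pitch) Rx(roll)).
In Python, from cell import manip gives the robot as it stands. The module is installed in compiled form; this text tells all that it offers.
- The arm moves only by the tool step_arm, never from a script. Its argument "series" is one flat list of numbers, 5 for each row, row after row: the shift along the world's x, y, z in mm, then the turn about the world's z in rad, then the closure, from 0 (fully open) to 1 (shut). In form: [dx, dy, dz, spin, jaw, dx, dy, dz, spin, jaw, ...]. A call has 1 to 20 rows; each row shifts and turns the commanded pose from where the row before left it; what a row does not reach is not made up. A row lasts 1/8 s, in which the tool goes at most 62.5 mm and 10.7 degrees, less where a joint would pass 70% of its speed; a pose out of reach is approached as far as the arm can. A call is refused whole if a number of a shift passes 62.5 or a number of a turn 0.188, either way. A call with a gripper value outside its range is refused whole. The fingers move at their own pace and stop on an object; "squeeze" is the grip in N (left out, the last holds). Time passes only in rows, so rows that do not move let the fingers close. It gives the time, the measured TCP pose, the force, the opening and the grip force at its end, in the units of the state.
- manip.read_state(): the state, without advancing time (a new reading comes with each control period).
- manip.camera(name): name is "scene" or "top"; returns (picture, depth): 384x512x3 uint8, blue, green, red; 384x512 float32, mm along the optical axis (not along the pixel's ray), 0 where there is no reading.
- manip.camera_info(name): a dict with "fovy" (degrees; the focal length in pixels is half the picture's height over the tangent of half this angle, whatever the lens; pixels are square), "cx", "cy" (the principal point, pixels), "eye" and "orientation" of the camera in the world. Camera axes: x right, y down, z forward; pixel columns grow to the right and rows downward; lengths in mm; the calibration is good to about 2 mm. A picture is of the moment at which its call begins. camera_info takes no time and is no camera call.
- manip.sign_off(): hands the job in; it is judged then, once.
The state is a dict: "clock": time; "joints": joint angles; "qd": joint speeds; "effort": joint torques, N m; "eef_pos": TCP position; "eef_rot": TCP orientation; "wrist_force": force on the tool from outside, world axes, zero at the start; "moment": the same for the moment, N m; "finger_gap": finger opening in mm; "finger_force": force on a finger pad.
Only numpy, scipy, OpenCV 4.12 (cv2) and the standard library are available. Lean on these libraries where they do the work, as an engineer would, in place of code of your own. Each camera call takes 0.05 s, during which the arm holds its last target. There are 200 camera calls.

## Working session

There is one attempt and no reset: what is moved stays moved. The work goes in short steps, Python scripts to look and compute and a tool call to move; the robot and the scene stay as the last step left them, time stands still between calls to the robot, and variables do not carry over. Pictures are saved under pics/ and viewed, at most 10 in all, crops included, and the job is handed in when it is done.

Besides the shell and the picture viewer there is one more tool, called as a command line: name --argument value ..., lists and objects as JSON in quotes. step_arm: Moves the arm, as the interface text tells. Its arguments: {"type":"object","properties":{"series":{"type":"array"},"squeeze":{"type":"number"}},"required":["series"]}

```bash
mkdir -p pics; python3 - <<'E'
from cell import manip
import cv2,numpy as np
for n in("top","scene"):
    p,d=manip.camera(n); cv2.imwrite(f"pics/{n}0.png",p); np.save(f"{n}0.npy",d); print(n,manip.camera_info(n))
print(manip.read_state())
E
```

```text
top {'fovy': 44.14377887270578, 'cx': 253.92992537105582, 'cy': 188.01786736235633, 'eye': array([ 213.40279408,  -36.90042253, 1457.36790987]), 'orientation': array([-2.91812648, -0.00329981, -1.60741902])}
scene {'fovy': 45.565343875447915, 'cx': 257.65565896633086, 'cy': 193.8160098672676, 'eye': array([ -139.64796275, -1070.55249694,   912.65904881]), 'orientation': array([-2.18818924, -0.01274416, -0.54885117])}
{'clock': 0.1, 'joints': array([-1.21859080e+00,  3.00396103e-01,  1.52151092e+00,  2.94792406e-05,
        1.32068159e+00, -6.65683318e-02]), 'qd': array([-0.00179259, -0.00143622, -0.00178796,  0.00071138,  0.00038452,
        0.00112571]), 'effort': array([ 1.90742452e-03, -5.32644475e+01, -3.53282869e+01,  7.10036047e-02,
        2.34694546e-02, -7.31724595e-05]), 'eef_pos': array([ 223.60207603, -502.274595  ,  229.95713085]), 'eef_rot': array([-3.14060080e+00, -9.47420383e-05,  4.18766506e-01]), 'wrist_force': array([ 0.16386045, -0.38845464, -0.17032982]), 'moment': array([-0.01979875, -0.02506202,  0.02899676]), 'finger_force': 0.0, 'finger_gap': 93.9732707881469}
```

View pics/top0.png

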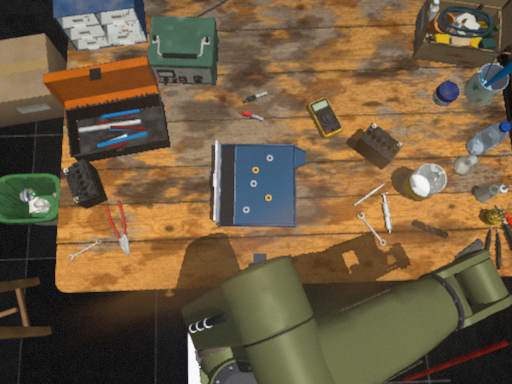

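View pics/scene0.png

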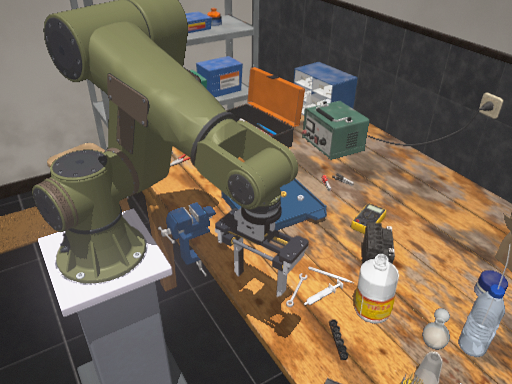

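```bash
cat > h.py <<'E'
from cell import manip
import cv2,numpy as np
from scipy.spatial.transform import Rotation as R
def ray(n,u,v):
    i=manip.camera_info(n); f=192/np.tan(np.radians(i["fovy"])/2)
    d=R.from_euler("xyz",i["orientation"]).apply([(u-i["cx"])/f,(v-i["cy"])/f,1])
    return np.array(i["eye"]),d
def onz(n,u,v,z):
    e,d=ray(n,u,v); return e+d*(z-e[2])/d[2]
def proj(n,P):
    i=manip.camera_info(n); f=192/np.tan(np.radians(i["fovy"])/2)
    c=R.from_euler("xyz",i["orientation"]).inv().apply(np.array(P)-i["eye"])
    return f*c[0]/c[2]+i["cx"],f*c[1]/c[2]+i["cy"]
def nuts(p,z=34,box=(205,135,315,235)):
    x0,y0,x1,y1=box; c=p[y0:y1,x0:x1]
    hsv=cv2.cvtColor(c,cv2.COLOR_BGR2HSV)
    br=cv2.inRange(hsv,(12,90,110),(38,255,255)); st=cv2.inRange(hsv,(0,0,110),(180,75,255))
    out=[]
    for nm,m in(("brass",br),("steel",st)):
        n,l,s,ce=cv2.connectedComponentsWithStats(m)
        for k in range(1,n):
            if s[k][4]>8: out.append((nm,s[k][4],ce[k]+[x0,y0],onz("top",*(ce[k]+[x0,y0]),z)[:2].round(1)))
    return out
E
python3 - <<'E'
from h import *
p=cv2.imread("pics/top0.png"); d=np.load("top0.npy")
cv2.imwrite("pics/c0.png",cv2.resize(p[130:240,200:320],None,fx=5,fy=5,interpolation=cv2.INTER_CUBIC))
for o in nuts(p): print(o)
hsv=cv2.cvtColor(p,cv2.COLOR_BGR2HSV)
m=cv2.inRange(hsv,(95,90,30),(125,255,255)); m[:, :205]=0;m[:,320:]=0;m[:135]=0;m[240:]=0
c=max(cv2.findContours(m,0,2)[0],key=cv2.contourArea); print(cv2.boundingRect(c)); a=cv2.approxPolyDP(c,2,True)[:,0]
for q in a: print(q,onz("top",*q,34)[:2].round(1), d[q[1],q[0]])
E
```

```text
('brass', np.int32(50), array([209.04, 137.28]), array([705.8,  82.2]))
('brass', np.int32(616), array([295.19805195, 142.46915584]), array([ 679. , -188.8]))
('brass', np.int32(34), array([207.88235294, 163.26470588]), array([620.8,  87.2]))
('brass', np.int32(1948), array([273.76180698, 211.86909651]), array([ 459.8, -111.1]))
('brass', np.int32(18), array([206.16666667, 170.77777778]), array([596.7,  92.9]))
('brass', np.int32(28), array([255.03571429, 169.64285714]), array([594.9, -59. ]))
('brass', np.int32(30), array([267.73333333, 197.3       ]), array([505.8, -94.7]))
('steel', np.int32(577), array([217.80935875, 179.19064125]), array([568.5,  57.3]))
('steel', np.int32(9), array([259.55555556, 143.22222222]), array([680.5, -76.4]))
('steel', np.int32(36), array([279.55555556, 144.02777778]), array([ 675.6, -139.3]))
('steel', np.int32(14), array([235. , 153.5]), array([649.5,   1.8]))
('steel', np.int32(42), array([269.35714286, 157.95238095]), array([ 631.1, -105.2]))
('steel', np.int32(23), array([234.52173913, 167.73913043]), array([603.3,   4.6]))
('steel', np.int32(75), array([234.17333333, 198.58666667]), array([505.5,   8.3]))
('steel', np.int32(41), array([252.97560976, 183.09756098]), array([552.2, -51.1]))
('steel', np.int32(436), array([282.06192661, 217.50458716]), array([ 441.6, -135.5]))
('steel', np.int32(43), array([245.62790698, 209.25581395]), array([471. , -25.7]))
(235, 145, 70, 80)
[304 151] [ 650.  -214.9] 1485.4404
[294 148] [ 660.9 -184.1] 1499.1818
[294 145] [ 670.8 -184.6] 1489.691
[236 147] [670.7  -1.9] 1499.3851
[235 223] [429.9   7.9] 1449.7764
[256 222] [430.6 -55.8] 1442.3978
[264 217] [445.1 -80.7] 1449.7557
[265 219] [438.8 -83.5] 1441.5665
[268 214] [453.9 -93.3] 1456.1866
[279 208] [ 471.2 -127.7] 1458.273
[280 210] [ 464.9 -130.4] 1455.3391
[293 199] [ 497.7 -171.9] 1457.0806
[294 168] [ 595.9 -180.5] 1472.1116
[304 163] [ 610.9 -212.6] 1477.7694
```

View pics/c0.png

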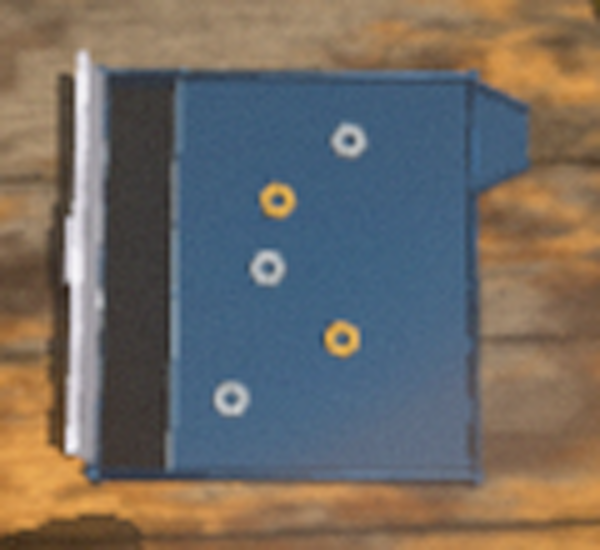

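```bash
python3 - <<'E'
from h import *
d=np.load("top0.npy")
C=lambda u,v:(u/5+200-.4,v/5+130-.4)
for nm,q,z in(("edge top",(178,82),24),("edge bot",(168,470),24),("rim TR",(478,73),34),("rim BR",(480,484),34),("rim TL",(103,70),34),("rim BL",(92,480),34)):
    print(nm,onz("top",*C(*q),z).round(1))
for nm,q in(("A",(349,141)),("b1",(278,200)),("B",(268,268)),("b2",(342,339)),("C",(232,399))):
    print(nm,onz("top",*C(*q),34).round(1))
def pt(u,v):
    e,r=ray("top",u,v); return e+r*d[int(v),int(u)]
P=np.array([pt(u,v) for u in range(240,290,4) for v in range(152,220,4)]); print("platform z",np.median(P[:,2]))
print([pt(*C(u,v)).round(0) for u,v in((82,70),(74,250),(80,440),(88,250))])
E
```

```text
edge top [677.3   0.7  24. ]
edge bot [429.7  13.7  24. ]
rim TR [ 673.3 -188.5   34. ]
rim BR [ 412.9 -175.2   34. ]
rim TL [683.6  47.5  34. ]
rim BL [423.8  59.5  34. ]
A [ 631.6 -105.4   34. ]
b1 [595.1 -59.5  34. ]
B [551.8 -51.7  34. ]
b2 [505.4 -95.5  34. ]
C [470.5 -26.8  34. ]
platform z 24.94313689183832
[array([668.,  57.,  82.]), array([555.,  64.,  84.]), array([443.,  64.,  70.]), array([559.,  57.,  67.])]
```

step_arm --series '[29,26,0,0.08,1,29,26,0,0.08,1,29,26,0,0.08,1,29,26,0,0.08,1,29,26,0,0.08,1,29,26,0,0.08,1,29,26,0,0.08,1,29,26,0,0.08,1,29,26,0,0.08,1,29,26,0,0.08,1,29,26,0,0.08,1,29,26,-20,0.08,1,29,26,-30,0.08,1,29,26,-40,0.06,1,0,0,0,0,1,0,0,0,0,1]' --squeeze 5

```text
clock: 2.1
eef_pos: [629.6, -138.9, 141.0]
eef_rot: [3.141, 0.0, 1.518]
wrist_force: [-0.2, 0.8, 0.0]
finger_gap: 0.2
finger_force: 0.0
```

step_arm --series '[0,0,-30,0,1,0,0,-30,0,1,0,0,-20,0,1,0,0,-8,0,1,0,0,0,0,1,0,0,0,0,1]'

```text
clock: 2.85
eef_pos: [630.2, -138.7, 53.7]
eef_rot: [3.14, 0.0, 1.519]
wrist_force: [-0.5, -0.1, 0.2]
finger_gap: 0.6
finger_force: 0.0
```

```bash
python3 - <<'E'
from h import *
p,d=manip.camera("top"); q,_=manip.camera("scene"); print(manip.read_state()["eef_pos"], proj("scene",(550,-60,24)))
a=cv2.resize(p[130:240,200:320],None,fx=4,fy=4,interpolation=2)
u,v=map(int,proj("scene",(590,-60,30))); u0=max(0,u-60);v0=max(0,v-50)
b=cv2.resize(q[v0:v0+110,u0:u0+80],(320,440),interpolation=2)
cv2.imwrite("pics/c1.png",np.hstack([a,b]))
E
```

```text
[ 630.04705968 -138.520413     53.37601114] (np.float64(272.72394279560575), np.float64(199.19939011687902))
```

View pics/c1.png

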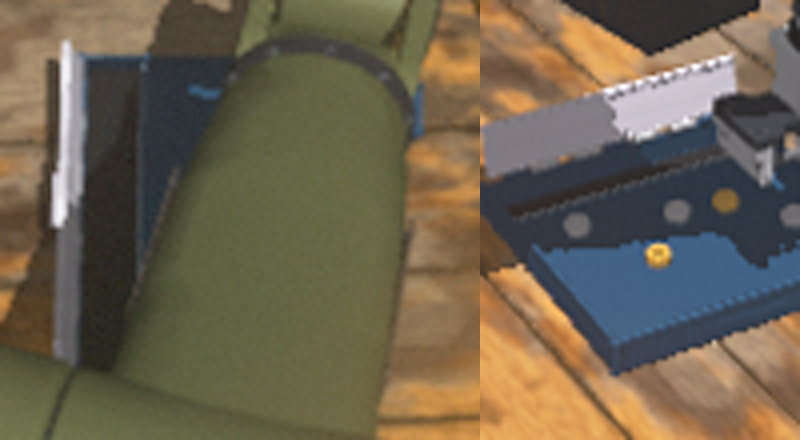

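step_arm --series '[0.5,8,-1,0,1,0.5,8,0,0,1,0.5,8,0,0,1,0.5,8,0,0,1,0.5,8,0,0,1,0.5,10,0,0,1,0.5,10,0,0,1,0.5,10,0,0,1,0.5,10,0,0,1,0.5,10,0,0,1,0.5,10,0,0,1,0.5,10,0,0,1,0.5,10,0,0,1,0.5,10,0,0,1,0.5,10,0,0,1,0,2,0,0,1,0,0,0,0,1,0,0,0,0,1]'

```text
clock: 5.2
eef_pos: [637.2, 3.2, 51.5]
eef_rot: [3.142, 0.0, 1.518]
wrist_force: [-0.8, 0.4, -0.1]
finger_gap: 0.6
finger_force: 0.0
```

```bash
python3 - <<'E'
from h import *
q,_=manip.camera("scene")
cv2.imwrite("pics/c2.png",cv2.resize(q[110:260,190:350],(800,600) and None,fx=4,fy=4,interpolation=2))
E
```

```text
(no output)
```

View pics/c2.png

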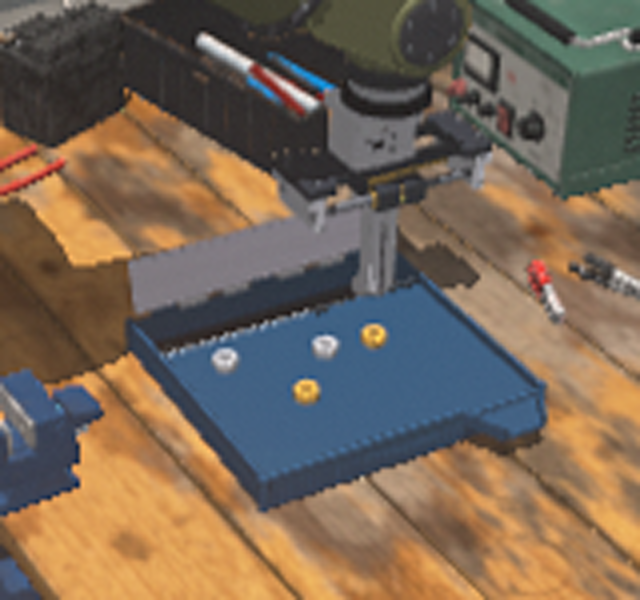

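step_arm --series '[0,-2,30,0,1,0,0,25,0,1,-29,-28,0,0,1,-29,-28,0,0,1,-29,-28,0,0,1,0,0,0,0,1,0,0,-25,0,1,0,0,-20,0,1,0,0,-10,0,1,0,0,0,0,1,0,0,0,0,1]'

```text
clock: 6.62
eef_pos: [550.7, -82.4, 52.2]
eef_rot: [3.14, 0.0, 1.519]
wrist_force: [-0.3, -0.3, 0.2]
finger_gap: 0.5
finger_force: 0.0
```

step_arm --series '[0.5,8,-0.5,0,1,0.5,8,0,0,1,0.5,8,0,0,1,0.5,8,0,0,1,0.5,8,0,0,1,0.5,10,0,0,1,0.5,10,0,0,1,0.5,10,0,0,1,0.5,10,0,0,1,0,9,0,0,1,0,0,0,0,1,0,0,0,0,1,0,-2,30,0,1,0,0,25,0,1,-29,-23,0,0,1,-29,-23,0,0,1,-28,-17,0,0,1,0,0,0,0,1,0,0,0,0,1]'

```text
clock: 9.0
eef_pos: [469.2, -58.5, 106.2]
eef_rot: [3.141, 0.0, 1.518]
wrist_force: [-0.2, 0.5, -0.2]
finger_gap: 0.2
finger_force: 0.0
```

```bash
python3 - <<'E'
from h import *
q,_=manip.camera("scene")
cv2.imwrite("pics/c3.png",cv2.resize(q[110:260,190:350],None,fx=4,fy=4,interpolation=2))
E
```

```text
(no output)
```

View pics/c3.png

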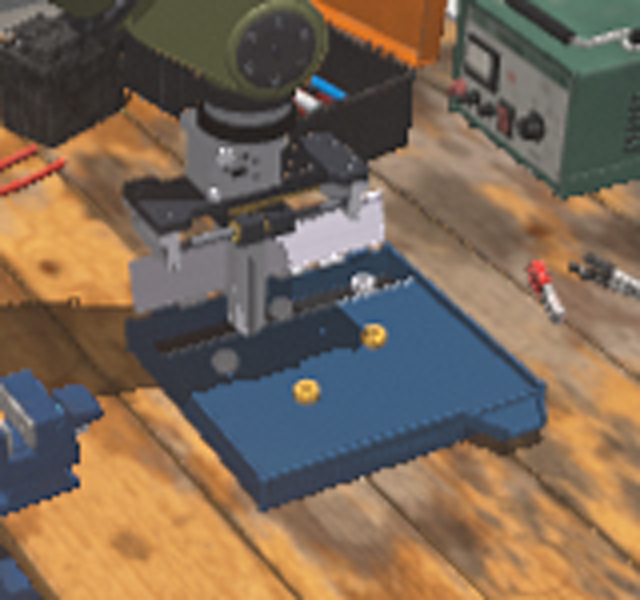

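step_arm --series '[0,0,-25,0,1,0,0,-20,0,1,0,0,-9.5,0,1,0,0,0,0,1,0.5,8,0,0,1,0.5,8,0,0,1,0.5,8,0,0,1,0.5,8,0,0,1,0.5,8,0,0,1,0.5,10,0,0,1,0.5,10,0,0,1,0,8,0,0,1,0,0,0,0,1,0,0,0,0,1]'

```text
clock: 10.8
eef_pos: [472.1, 9.4, 51.4]
eef_rot: [-3.142, 0.0, 1.519]
wrist_force: [-0.1, -0.5, 0.7]
finger_gap: 0.7
finger_force: 0.0
```

step_arm --series '[0,-3,30,0,1,0,0,40,0,1,0,-40,20,0,1,0,-50,10,0,1,0,-50,0,0,1,0,-50,0,0,1,0,-50,0,0,1,0,-50,0,0,1,0,0,0,0,1]'

```text
clock: 11.92
eef_pos: [471.4, -286.3, 151.1]
eef_rot: [-3.141, 0.0, 1.515]
wrist_force: [-0.2, -0.2, -0.5]
finger_gap: 0.4
finger_force: 0.0
```

```bash
python3 - <<'E'
from h import *
print(manip.read_state()["eef_pos"])
q,_=manip.camera("scene");p,d=manip.camera("top"); np.save("top4.npy",d); cv2.imwrite("pics/top4.png",p)
a=cv2.resize(p[130:240,200:300],None,fx=4,fy=4,interpolation=2)
b=cv2.resize(q[130:240,210:310],None,fx=4,fy=4,interpolation=2)
cv2.imwrite("pics/c4.png",np.hstack([a,b]))
E
```

```text
[ 471.42141014 -286.26971958  151.06896084]
```

View pics/c4.png

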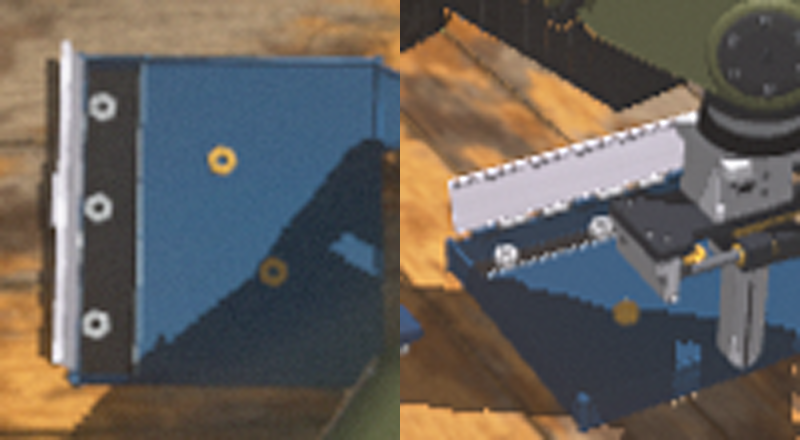

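step_arm --series '[4,38,0,0,1,4,43,0,0,1,4,43,0,0,1,4,43,0,0,1,4,43,0,0,1,4,43,0,0,1,4,43,0,0,1,4,43,0,0,1,4,43,0,0,1,2,4,0,0,1,0,0,0,0,1,0,0,-25,0,1,0,0,-20,0,1,0,0,-9,0,1,0,0,0,0,1,0,0,0,0,1]'

```text
clock: 14.02
eef_pos: [510.5, 102.4, 98.2]
eef_rot: [3.14, -0.0, 1.519]
wrist_force: [-0.4, -0.2, -0.1]
finger_gap: 0.3
finger_force: 0.0
```

step_arm --series '[0,-8,0,0,1,0,-8,0,0,1,0,-6,0,0,1,0,-6,0,0,1,0,-6,0,0,1,0,-6,-1,0,1,0,-5,-1,0,1,0,-5,-1,0,1,-1,-5,-2,0,1,0,-5,-3,0,1,0,0,0,0,1,0,0,0,0,1]'

```text
clock: 15.52
eef_pos: [509.1, 42.6, 89.4]
eef_rot: [-3.141, 0.0, 1.519]
wrist_force: [0.3, -0.5, 0.6]
finger_gap: 0.5
finger_force: 0.0
```

```bash
python3 - <<'E'
from h import *
q,_=manip.camera("scene")
cv2.imwrite("pics/c5.png",cv2.resize(q[110:260,190:350],None,fx=4,fy=4,interpolation=2))
E
```

```text
(no output)
```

View pics/c5.png

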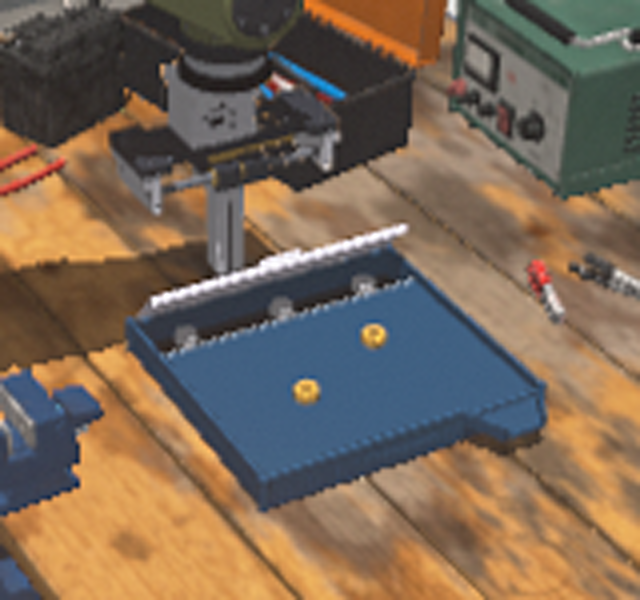

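step_arm --series '[0,-4,-2,0,1,0,-3,-2,0,1,0,-3,-3,0,1,0,-2,-3,0,1,0,-2,-3,0,1,0,-2,-4,0,1,0,-1,-4,0,1,0,-1,-4,0,1,0,0,-3,0,1,0,0,-2,0,1,0,0,0,0,1,0,0,0,0,1]'

```text
clock: 17.08
eef_pos: [509.2, 24.6, 59.5]
eef_rot: [3.141, 0.0, 1.519]
wrist_force: [-0.8, 0.2, -0.5]
finger_gap: 0.4
finger_force: 0.0
```

step_arm --series '[0,0,-0.5,0,1,0,0,-0.5,0,1,0,0,-0.5,0,1,0,0,0,0,1,0,0,0,0,1]'

```text
clock: 17.7
eef_pos: [509.3, 24.5, 59.0]
eef_rot: [3.141, 0.0, 1.519]
wrist_force: [-6.7, -0.1, 15.7]
finger_gap: 0.9
finger_force: 7.8
```

step_arm --series '[0,0,5,0,1,0,0,20,0,1,0,0,40,0,1,0,-40,30,0,1,0,-50,0,0,1,0,-50,0,0,1,0,-50,0,0,1,0,-50,0,0,1,0,-60,0,0,1,0,-60,0,0,1,0,0,0,0,1,0,0,0,0,1]'

```text
clock: 19.2
eef_pos: [509.0, -334.9, 152.6]
eef_rot: [-3.141, -0.001, 1.519]
wrist_force: [-0.6, 0.5, -0.4]
finger_gap: 0.8
finger_force: 0.0
```

```bash
python3 - <<'E'
from h import *
q,_=manip.camera("scene");p,d=manip.camera("top")
a=cv2.resize(p[130:240,200:300],None,fx=4,fy=4,interpolation=2)
b=cv2.resize(q[130:240,210:310],None,fx=4,fy=4,interpolation=2)
cv2.imwrite("pics/c6.png",np.hstack([a,b]))
def z(y,xs): 
    r=[]
    for x in xs:
        u,v=map(round,proj("top",(x,y-.05*(x-554),34))); e,k=ray("top",u,v); r.append((e+k*d[v,u])[2])
    return np.median(r)
xs=np.r_[450:530:6,585:650:6]
for y in(45,35,25,15,8,-30): print(y,z(y,xs).round(1))
E
```

```text
45 33.2
35 34.1
25 35.9
15 34.1
8 36.1
-30 23.5
```

View pics/c6.png

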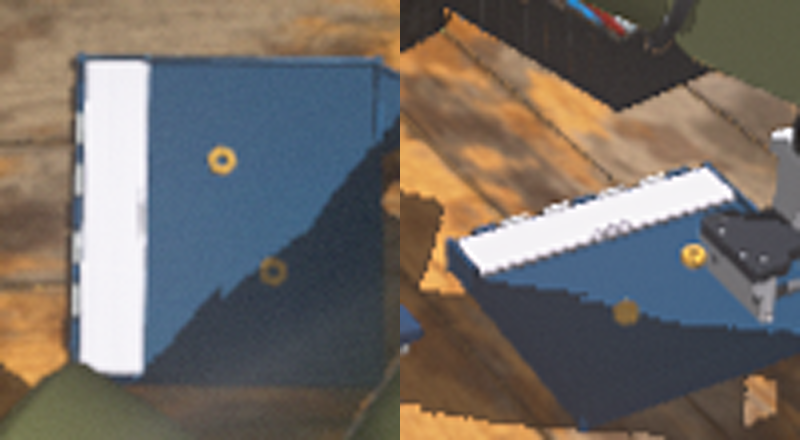

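The cover lies flat at about 34 mm, and it met its stop with 16 N of resistance. Both brass nuts are where they started. In the earlier picture, all three steel nuts lay flat in the trough.

```bash
python3 -c "
from cell import manip
print(manip.sign_off())"
```

```text
the job is handed in; nothing more can be done
None
```

The job is handed in: the three steel nuts are swept into the trough, both brass nuts are still on the platform, and the cover is pushed shut against its stop, with about 19 s of the 58 s used.

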